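# Park the spring pin and shift the graphite-tube slide

### The job

Two pot slides stand side by side on the blue board, each locked by a spring pin with a red T-handle. On the slide that carries the white pot, pull the pin up, turn it about an eighth of a turn either way into its rest notch so that it stays out when you let go, and let go of it. Then move that slide fully home against its orange end stop on the left and leave it there with the pin still parked; leave the slide with the black pot alone.

Things in the scene. Friction and masses are not known exactly. Their poses are not given: they have to be found in the camera images.
- white_knob (a point): Middle of the red T-handle of the spring pin on the slide with the white pot: bar 46 mm long (its x axis), 12 mm thick (y), 24 mm tall. Seated, this point is 77 mm above the table and x lies along the travel, pointing to the end stop. Under the bar 10 mm of free stem, then a steel collar of lugs, 48 mm diameter, top 54 mm above the table.
- white_lift (a joint): Lift of that pin, m: 0 seated, 0.028 upper limit. A spring pulls it down (6 N seated, 12 N at 22 mm). Seated it cannot turn; from 17.5 mm of lift it turns freely. Turned 45 degrees and let down, it drops into its rest notch at 0.015 and stays when let go. The slide is locked below 8 mm of lift.
- white_turn (a joint): Turn of that T-handle, rad, 0 along the travel, limits +-1.0, positive anticlockwise seen from above. Rest notches at +0.77 and -0.77 (44 degrees, either serves); let down anywhere past about 32 degrees it slips into the notch, under 24 degrees it drops back to seated.
- white_bar (a point): Middle of the black grip bar on the slide with the white pot (pot 53 mm across, top 67 mm above the table): 46 mm long across the travel (y), 12 mm thick (x), 22 mm tall, on two thin legs; point 80 mm above the table. x is the travel towards the orange end stop (to the robot's left). 115 mm beyond the T-handle's axis; the pot's edge is 27 mm behind the bar.
- white_slide (a joint): Travel of the slide with the white pot, m: 0 locked at the start (1 mm of play), 0.055 against the orange end stop. It runs along the bar's x axis, needs about 3 N to move when unlocked and stays where it is left. Pin, pot and bar move with it. Its plate's top is 35 mm above the table.
- black_knob (a point): Middle of the same red T-handle on the twin slide that carries the black pot (it has a pale label on its lid), parallel to the other, 84 mm away, on the same blue board; which of the two is nearer to the robot varies. To be left alone.
- board: Blue board 165 x 256 x 10 mm (x, y, z) that carries both slides, fixed; origin under its middle, y to the robot's left along the travel. A black computer case 410 mm tall stands behind its left part (nearest face at about x = 0.62 m) and a 375 mm tall monitor to its left and nearer the robot (x under 0.46 m, y over 0.15 m): pass over them, not between.

How it is judged (in metres and radians):
On the way:
1. the white-pot slide's pin is parked: out, turned into its rest notch and let go, with the slide still at its start (value of joint white_lift between 0.011 and 0.0185 m and (value of joint white_turn between 0.5 and 1.02 rad or value of joint white_turn between -1.02 and -0.5 rad) and contact force between the fingers and anything else below 0.5 N and value of joint white_slide below 0.01 m), for 0.3 s.
At the end, for the whole second after the job is handed in: The slide with the white pot is at rest within 10 mm of its orange end stop (travel over 45 of 55 mm), and its pin is still parked: 11 to 18.5 mm above seated, turned 45 degrees give or take 14 (value of joint white_lift between 0.011 and 0.0185 m and (value of joint white_turn between 0.5 and 1.02 rad or value of joint white_turn between -1.02 and -0.5 rad) and value of joint white_slide above 0.045 m and velocity of joint white_slide between -0.01 and 0.01 m/s); the robot touches nothing.
It fails at once if the black-pot slide or its pin is moved (its T-handle's middle by more than 10 mm) (distance of black_knob from where it was at the start of the episode above 0.01 m).
It also fails if it takes over 48 s, if anything falls off the work surface, if the arm or the gripper's body presses on something with over 40 N, if the wrist force passes 120 N, or if a joint passes its speed limit or range.

### The arm

A 7-joint arm with a two-finger parallel gripper is mounted at the origin on the work surface; the furniture and walls round the work are solid. World frame = base frame: x ahead of the robot, y to its left, z up, the work surface at z = 0. Lengths are in m, angles in degrees, forces in N, time in s.
With the tool pointing down it reaches from about 0.425 to 0.8 m from the base axis. Payload 8.3 kg.
Tool frame: the origin (TCP) lies at the very end of the fingers, on their centre line; the grasp point (between the pads) lies arm.grip_depth behind it (arm.grip_depth is the distance from the TCP to the grasp point, in m); z points along the fingers, y is the line along which they close (so a half turn about z gives the same grasp; the last joint's range is limited). The gripper opens to 85 mm and grips with 20 to 120 N. Pads are 22 mm wide; open, the fingers measure 114 mm over their backs; the gripper's body (76 mm by 85 mm) begins 54 mm behind the grasp point. The pads swing forward as they close: fully open they stand 13 mm farther back than shut.
Start: joints at [60.797, 21.967, 0.94, 78.501, -0.361, 79.538, -2.664], TCP at [0.27, -0.564, 0.231] pointing down, gripper open.
Joint ranges: [-169.22, 169.22], [-14.56, 117.87], [-87.37, 89.26], [10.42, 133.3], [-82.24, 262.24], [0.94, 117.77], [-172.7, 172.7]. Speed limits (degrees/s): [136.94, 136.94, 172.46, 172.46, 180, 180, 180].

### API

Orientations are given as a 3x3 rotation matrix whose columns are the frame's x, y, z axes.
In Python, from bench import arm gives the robot as it stands. The module is installed in compiled form; this text tells all that it offers.
- The arm moves only by the tool move_arm, never from a script. Its argument "steps" is a list that holds one entry, the list of rows, each a list of 5 numbers: the shift along the tool's x, y, z scaled (see below), then the turn about the tool's z scaled (see below), then the closure, from 0 (fully open) to 1 (shut). In form: [[[x, y, z, turn, fingers], ...]]. A call has 1 to 12 rows; each row is the pose to reach, as a shift and turn from the pose commanded when the call began, along the tool's axes at that moment; what a row does not reach only later rows make up. The controller multiplies each number of a shift by 0.2 m and each number of a turn by 45 degrees. A row lasts 1/12 s, in which the tool goes at most 41.7 mm and 7.16 degrees, less where a joint would pass 70% of its speed; a pose out of reach is approached as far as the arm can. A call with a number of a shift or a turn outside -1 to 1 is refused whole. A call with a gripper value outside its range is refused whole. The fingers move at their own pace and stop on an object; "force" is the grip in N (left out, the last holds). Time passes only in rows, so rows that repeat a pose let the fingers close. It gives the time, the measured TCP pose, the force, the opening and the grip force at its end, in the units of the state.
- arm.sense(): the state, without advancing time (a new reading comes with each control period).
- arm.read_camera(name): name is "side" or "top" or "wrist"; returns the picture (384x512x3 uint8, red, green, blue); there is no depth.
- arm.camera_info(name): a dict with "camera_matrix" (3x3 intrinsics, pixels), "rvec" (rotation vector, rad) and "tvec" (3), from world to camera coordinates, as OpenCV has them. Camera axes: x right, y down, z forward; pixel columns grow to the right and rows downward; lengths in m; the calibration is good to about 2 mm. A picture is of the moment at which its call begins: read the wrist's pose just before it. camera_info takes no time and is no camera call; for the wrist camera it gives the pose at the moment of the call.
- arm.close_job(): hands the job in; it is judged then, once.
Trained networks look in the newest picture that a camera, given by its name, has taken for a name from the list of things; names that differ only in an ending like _2 or _b are one class to them, and where a whole thing is asked for, a point or a joint stands for the part that bears it (a point fixed in the world has none). Each returns a list of dicts, best first, with "conf" (0 to 1); they miss things now and then, are a little off and sometimes report something else, mostly with a low value. They report only what shows in the picture. A call takes as long as a camera call.
- arm.silhouettes(label, camera): "mask" (384x512 bool, what is visible of it) and "location" ([column, row] in pixels, amid what is visible of it).
The state is a dict: "clock": time; "joint_positions": joint angles; "dq": joint speeds; "tau": joint torques, N m; "tool_pos": TCP position; "tcp_rot": TCP orientation; "wrist_force": force on the tool from outside, world axes, zero at the start; "wrist_torque": the same for the moment, N m; "width": finger opening in m; "gripper_force": force on a finger pad.
Only numpy, scipy, OpenCV 4.12 (cv2) and the standard library are available. Lean on these libraries where they do the work, as an engineer would, in place of code of your own. Each camera call takes 0.05 s, during which the arm holds its last target. There are 200 camera calls.

## Working session

There is one attempt and no reset: what is moved stays moved. The work goes in short steps, Python scripts to look and compute and a tool call to move; the robot and the scene stay as the last step left them, time stands still between calls to the robot, and variables do not carry over. Pictures are saved under pics/ and viewed, at most 10 in all, crops included, and the job is handed in when it is done.

Besides the shell and the picture viewer there is one more tool, called after "Call:" by a JSON object that holds its "fn" and its "kwargs", one argument or row to a line. move_arm: Moves the arm, as the interface text tells. Its arguments: {"type":"object","properties":{"steps":{"type":"array","items":{"type":"array","items":{"type":"array","items":{"type":"number","minimum":-1,"maximum":1}}}},"force":{"type":"number"}},"required":["steps"]}

```bash
mkdir -p pics
cat > h.py <<'E'
from bench import arm
import cv2, numpy as np
def ray(cam,uv):
    c=arm.camera_info(cam);K=np.array(c["camera_matrix"],float);R=cv2.Rodrigues(np.array(c["rvec"],float))[0];t=np.array(c["tvec"],float).ravel()
    p=cv2.undistortPoints(np.array([[uv]],float),K,None).ravel()
    d=R.T@np.array([p[0],p[1],1]);return -R.T@t,d
def atz(cam,uv,z):
    o,d=ray(cam,uv);return o+d*(z-o[2])/d[2]
def tri(a,ua,b,ub):
    o1,d1=ray(a,ua);o2,d2=ray(b,ub)
    s=np.linalg.lstsq(np.c_[d1,-d2],o2-o1,rcond=None)[0]
    p,q=o1+s[0]*d1,o2+s[1]*d2;return (p+q)/2,np.linalg.norm(p-q)
E
python3 - <<'E'
from h import *
np.set_printoptions(precision=4,suppress=True)
s=arm.sense();print(s,arm.grip_depth)
ims=[]
for c in("top","side"):
    im=arm.read_camera(c);ims.append(im[:,:,::-1])
    cv2.imwrite(f"pics/{c}0.png",ims[-1])
    for l in("white_knob","black_knob","white_bar"):
        for r in arm.silhouettes(l,c)[:2]:print(c,l,r["conf"],r["location"],r["mask"].sum(),atz(c,r["location"],0.08))
E
```

```text
{'clock': 0.0, 'joint_positions': array([60.7981, 22.0163,  0.9387, 78.563 , -0.361 , 79.538 , -2.6631]), 'dq': array([-0.0134, -0.0174,  0.0493,  0.0064, -0.0297,  0.1253, -0.0126]), 'tau': array([  0.0006, -62.7593,   0.8435, -37.1819,   0.0161,   0.0144,
         0.    ]), 'tool_pos': array([ 0.2698, -0.5632,  0.2303]), 'tcp_rot': array([[ 0.9018,  0.4321, -0.0009],
       [ 0.4321, -0.9018,  0.0018],
       [-0.    , -0.002 , -1.    ]]), 'wrist_force': array([ 0.1399,  0.311 , -0.1617]), 'wrist_torque': array([-0.0374,  0.0239, -0.0185]), 'gripper_force': 0.0, 'width': 0.08524753173784451} 0.0187
top white_knob 0.56 [290.0, 227.2] 202 [ 0.449  -0.1743  0.08  ]
top black_knob 0.8 [290.0, 181.5] 274 [ 0.5288 -0.1732  0.08  ]
top white_bar 0.88 [259.4, 229.0] 2582 [ 0.4445 -0.122   0.08  ]
side white_knob 0.6 [285.9, 175.9] 110 [ 0.445  -0.1819  0.08  ]
side black_knob 0.62 [251.1, 171.4] 136 [ 0.5275 -0.1619  0.08  ]
side white_bar 0.98 [274.6, 204.5] 1254 [ 0.4399 -0.0916  0.08  ]
side white_bar 0.73 [283.4, 178.3] 113 [ 0.448  -0.1724  0.08  ]
```

View pics/top0.png

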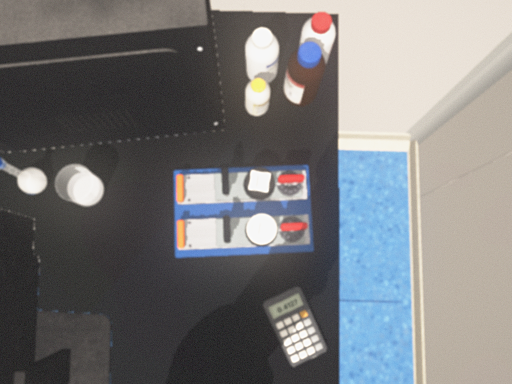

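View pics/side0.png

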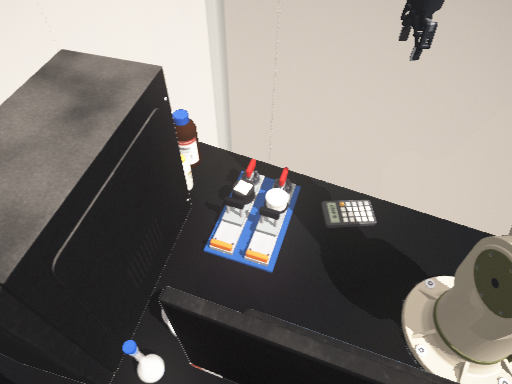

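White pot is on the near slide (pot at (262,229), handle at (293,227) in the top view). The travel is tilted about 2.5° from y. I'll move above it for a close look.

Call:
{"fn": "move_arm", "kwargs": {
  "steps": [
    [[0.2, -0.17, 0, -0.15, 0], [0.4, -0.34, 0, -0.3, 0], [0.6, -0.5, 0, -0.45, 0], [0.75, -0.62, 0, -0.6, 0], [0.82, -0.68, 0, -0.74, 0], [0.82, -0.68, 0, -0.74, 0]]
  ],
  "force": 60
}}

```text
clock: 0.9
tool_pos: [0.364, -0.3625, 0.232]
tcp_rot: [[0.502, 0.865, 0.002], [0.865, -0.502, 0.002], [0.003, 0.001, -1.0]]
wrist_force: [0.6, 0.2, -0.4]
width: 0.0854
gripper_force: 0.0
```

Call:
{"fn": "move_arm", "kwargs": {
  "steps": [
    [[0.2, -0.02, 0, -0.15, 0], [0.4, -0.05, 0, -0.3, 0], [0.6, -0.07, 0, -0.45, 0], [0.8, -0.1, 0, -0.6, 0], [0.95, -0.12, 0, -0.74, 0], [0.95, -0.12, 0, -0.74, 0], [0.95, -0.12, 0, -0.74, 0]]
  ]
}}

```text
clock: 1.48
tool_pos: [0.4376, -0.1933, 0.2316]
tcp_rot: [[-0.042, 0.999, 0.001], [0.999, 0.042, -0.0], [-0.0, 0.001, -1.0]]
wrist_force: [0.1, -0.4, 0.4]
width: 0.0855
gripper_force: 0.0
```

Run:
```python
from h import *
np.set_printoptions(precision=4,suppress=True)
s=arm.sense();print(s["clock"],s["tool_pos"],s["tcp_rot"],s["joint_positions"])
c="wrist"
im=arm.read_camera(c);cv2.imwrite("pics/w0.png",im[:,:,::-1])
for l in("white_knob","black_knob","white_bar"):
    for r in arm.silhouettes(l,c)[:2]:
        m=r["mask"].astype(np.uint8);q=cv2.minAreaRect(cv2.findNonZero(m))
        P=np.array([atz(c,p,0.089)[:2] for p in cv2.boxPoints(q)])
        print(l,r["conf"],r["location"],m.sum(),atz(c,r["location"],0.085)[:2],q,P.tolist())
```

```text
1.4833 [ 0.4376 -0.1933  0.2316] [[-0.0419  0.9991  0.0007]
 [ 0.9991  0.0419 -0.0002]
 [-0.0002  0.0007 -1.    ]] [ 40.4269   4.89   -21.6062  99.8113   1.8553  75.6086  20.8335]
white_knob 0.56 [271.9, 159.2] 557 [ 0.4515 -0.1816] ((269.5, 158.0), (50.0, 11.0), 90.0) [[0.44216775678410264, -0.1548885369866646], [0.4528713930400372, -0.15450608089552598], [0.45580685724671954, -0.20559156545242513], [0.44448399185969767, -0.20599686562173491]]
black_knob 0.86 [347.8, 153.0] 900 [ 0.5275 -0.1729] ((347.1319885253906, 155.15228271484375), (23.08404541015625, 49.44545364379883), 4.085616588592529) [[0.5156213818151243, -0.19956843527670015], [0.5129742362344227, -0.14960368216088935], [0.5355252281659604, -0.1504014675073301], [0.5394600433159705, -0.20050446229004265]]
white_bar 0.85 [271.4, 93.7] 6893 [ 0.4475 -0.1188] ((268.0, 102.5), (161.0, 52.0), 90.0) [[0.4186400754054075, -0.06037456225071887], [0.4637507423078072, -0.05882067355437805], [0.47507332076898123, -0.20535125245623714], [0.42156779429475116, -0.2072075496272941]]
```

View pics/w0.png

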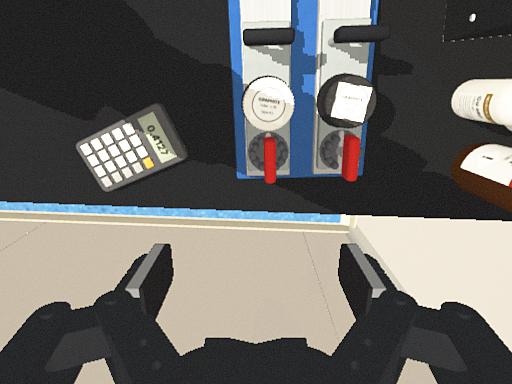

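White handle shows at (270,159) and the black one at (350,158) in the wrist view. I'll fit both handles jointly, as box models against the red masks in all three pictures.

```bash
cat > fit.py <<'E'
from h import *
from scipy.optimize import minimize
def red(im):
    b,g,r=[im[:,:,i].astype(int) for i in range(3)]
    return ((r>110)&(g<70)&(b<80)).astype(np.uint8)
def render(cam,boxes,shape):
    c=arm.camera_info(cam);m=np.zeros(shape,np.uint8)
    for pts in boxes:
        q=cv2.projectPoints(pts,np.array(c["rvec"],float),np.array(c["tvec"],float),np.array(c["camera_matrix"],float),None)[0]
        cv2.fillConvexPoly(m,cv2.convexHull((q*16).astype(np.int32).astype(np.int32)),1,shift=4)
    return m
def box(x,y,z,a,L,W,H):
    u=np.array([np.cos(a),np.sin(a),0]);v=np.array([-u[1],u[0],0])
    return np.array([np.array([x,y,z])+i*L/2*u+j*W/2*v+np.array([0,0,k*H/2]) for i in(-1,1) for j in(-1,1) for k in(-1,1)])
E
python3 - <<'E'
from fit import *
np.set_printoptions(precision=4,suppress=True)
data={}
for c,f in(("top","top0"),("side","side0"),("wrist","w0")):
    m=red(cv2.imread(f"pics/{f}.png"));k=np.zeros_like(m)
    for P in((0.45,-.178),(0.53,-.173)):
        k|=render(c,[box(*P,.08,1.6,.09,.07,.08)],m.shape)
    data[c]=m*k;print(c,data[c].sum())
def cost(p,cams):
    x,y,a=p[0],p[1],p[2];v=np.array([np.sin(a),-np.cos(a)])*.084
    B=[box(x,y,.077,a,.046,.012,.024),box(x+v[0],y+v[1],.077,a,.046,.012,.024)]
    s=0
    for c in cams:
        r=render(c,B,data[c].shape)
        d=[cv2.GaussianBlur(t.astype(np.float32),(0,0),1.5) for t in(r,data[c])]
        s+=((d[0]-d[1])**2).sum()/data[c].sum()
    return s
for cams in(["wrist"],["top"],["side"],["top","side","wrist"]):
    best=min((minimize(cost,[.448+dx,-.176,1.61],(cams,),method="Nelder-Mead",options=dict(initial_simplex=np.array([[.448+dx,-.176,1.61],[.456,-.176,1.61],[.448,-.166,1.61],[.448,-.176,1.66]]))) for dx in(-.004,.003)),key=lambda r:r.fun)
    x,y,a=best.x;print(cams,best.x,np.degrees(a),best.fun,"bar",x+.115*np.cos(a),y+.115*np.sin(a))
E
```

```text
top 0
side 88
wrist 1246
['wrist'] [ 0.449  -0.1847  1.6449] 94.24641384636539 0.08695185433230086 bar 0.44050732336745013 -0.06998765986040531
['top'] [ 0.444 -0.176  1.61 ] 92.24620501606255 inf bar 0.4394927323461064 -0.06108836204154007
['side'] [ 0.453  -0.1837  1.7552] 100.5645630310242 1.203783555464311 bar 0.4318747544681311 -0.0706325632642081<stdin>:16: RuntimeWarning: divide by zero encountered in divide
  np.max(np.abs(fsim[0] - fsim[1:])) <= fatol):
Traceback (most recent call last):
  File "fit.py", line 7, in render
    c=arm.camera_info(cam);m=np.zeros(shape,np.uint8)
ValueError: time passes only in moves, steps and waits
```

```bash
sed -i 's/r>110)&(g<70)&(b<80)/r>90)\&(r-g>70)\&(r-b>70)\&(g<110)/; s/c=arm.camera_info(cam);m=/c=info(cam);m=/' fit.py; sed -i 's/c=arm.camera_info(cam);K/c=info(cam);K/; s/^import cv2.*/&\nfrom functools import cache\n@cache\ndef info(c): return arm.camera_info(c)/' h.py
cat > fk.py <<'E'
from fit import *
np.set_printoptions(precision=4,suppress=True)
data={}
for c,f in(("top","top0"),("side","side0"),("wrist","w0")):
    m=red(cv2.imread(f"pics/{f}.png"));k=np.zeros_like(m)
    for P in((0.45,-.18),(0.53,-.175)):
        k|=render(c,[box(*P,.08,1.6,.08,.06,.06)],m.shape)
    data[c]=m*k;print(c,data[c].sum())
def cost(p,cams):
    x,y,a=p[0],p[1],p[2];v=np.array([np.sin(a),-np.cos(a)])*.084
    B=[box(x,y,.077,a,.046,.012,.024),box(x+v[0],y+v[1],.077,a,.046,.012,.024)]
    s=0
    for c in cams:
        r=render(c,B,data[c].shape)
        d=[cv2.GaussianBlur(t.astype(np.float32),(0,0),1.5) for t in(r,data[c])]
        s+=((d[0]-d[1])**2).sum()/data[c].sum()
    return s
for cams in(["wrist"],["top"],["side"],["top","side","wrist"]):
    best=min((minimize(cost,[.448+dx,-.18,1.61],(cams,),method="Nelder-Mead",options=dict(initial_simplex=np.array([[.448+dx,-.18,1.61],[.456,-.18,1.61],[.448,-.17,1.61],[.448,-.18,1.66]]))) for dx in(-.004,.003)),key=lambda r:r.fun)
    x,y,a=best.x;print(cams,best.x,np.degrees(a),best.fun,"bar",x+.115*np.cos(a),y+.115*np.sin(a))
E
python3 fk.py
```

```text
top 352
side 219
wrist 1236
['wrist'] [ 0.4493 -0.1856  1.6536] 94.74232720327016 0.09368577975671268 bar 0.43977677451310343 -0.07102180803288961
['top'] [ 0.452  -0.1796  1.6553] 94.83923965727658 0.18558888001875443 bar 0.44225977938216754 -0.06502874974218999
['side'] [ 0.4514 -0.1827  1.635 ] 93.67711778002396 0.09092857848563696 bar 0.44403107072006376 -0.06798268693561973
['top', 'side', 'wrist'] [ 0.4505 -0.1833  1.638 ] 93.85085854187213 0.48288867674972485 bar 0.442772051133164 -0.0685303134052189
```

Call:
{"fn": "move_arm", "kwargs": {
  "steps": [
    [[0.05, 0.066, 0.1, -0.03, 0], [0.05, 0.066, 0.25, -0.03, 0], [0.05, 0.066, 0.4, -0.03, 0], [0.05, 0.066, 0.55, -0.03, 0], [0.05, 0.066, 0.68, -0.03, 0], [0.05, 0.066, 0.78, -0.03, 0], [0.05, 0.066, 0.85, -0.03, 0], [0.05, 0.066, 0.85, -0.03, 0], [0.05, 0.066, 0.85, -0.03, 0]]
  ]
}}

```text
clock: 2.43
tool_pos: [0.4488, -0.1853, 0.0609]
tcp_rot: [[-0.06, 0.998, -0.002], [0.998, 0.06, 0.001], [0.001, -0.002, -1.0]]
wrist_force: [-0.3, -0.1, 0.1]
width: 0.0853
gripper_force: 0.0
```

Run:
```python
from h import *
s=arm.sense();print(s["tool_pos"],s["wrist_force"])
cv2.imwrite("pics/w1.png",arm.read_camera("wrist")[:,:,::-1])
```

```text
[ 0.44881999 -0.18534719  0.06093094] [-0.28457836 -0.08570168  0.0698492 ]
```

View pics/w1.png

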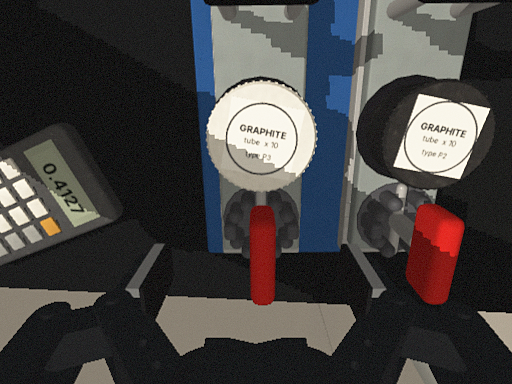

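The handle (column 262, rows 207–303) stands between the fingers, about centred. Closing.

Call:
{"fn": "move_arm", "kwargs": {
  "steps": [
    [[0, 0, 0, 0, 0.5], [0, 0.005, 0, 0, 1], [0, 0.005, 0, 0, 1], [0, 0.005, 0, 0, 1], [0, 0.005, 0, 0, 1], [0, 0.005, 0, 0, 1], [0, 0.005, 0, 0, 1], [0, 0.005, 0, 0, 1]]
  ],
  "force": 60
}}

```text
clock: 3.15
tool_pos: [0.4517, -0.1844, 0.0618]
tcp_rot: [[-0.062, 0.998, 0.002], [0.998, 0.062, -0.0], [-0.0, 0.002, -1.0]]
wrist_force: [4.8, -0.6, -0.1]
width: 0.0109
gripper_force: 62.1
```

Call:
{"fn": "move_arm", "kwargs": {
  "steps": [
    [[0, 0.015, -0.03, 0, 1], [0, 0.015, -0.06, 0, 1], [0, 0.015, -0.09, 0, 1], [0, 0.015, -0.115, 0, 1], [0, 0.015, -0.115, 0, 1], [0, 0.015, -0.115, 0, 1], [0, 0.015, -0.115, 0, 1]]
  ]
}}

```text
clock: 3.73
tool_pos: [0.4522, -0.1842, 0.0834]
tcp_rot: [[-0.062, 0.998, -0.003], [0.998, 0.062, 0.001], [0.001, -0.003, -1.0]]
wrist_force: [-4.2, -1.9, -11.9]
width: 0.0107
gripper_force: 60.3
```

Call:
{"fn": "move_arm", "kwargs": {
  "steps": [
    [[0, -0.005, 0, 0.15, 1], [0, -0.005, 0, 0.3, 1], [0, -0.005, 0, 0.45, 1], [0, -0.005, 0, 0.6, 1], [0, -0.005, 0, 0.75, 1], [0, -0.005, 0, 0.88, 1], [0, -0.005, 0, 1, 1], [0, -0.005, 0, 1, 1], [0, -0.005, 0, 1, 1]]
  ]
}}

```text
clock: 4.48
tool_pos: [0.4496, -0.1832, 0.0825]
tcp_rot: [[0.662, 0.749, -0.006], [0.749, -0.662, 0.002], [-0.003, -0.006, -1.0]]
wrist_force: [-8.5, 0.4, -12.4]
width: 0.011
gripper_force: 60.4
```

Call:
{"fn": "move_arm", "kwargs": {
  "steps": [
    [[0, 0, 0.01, 0, 1], [0, 0, 0.02, 0, 1], [0, 0, 0.03, 0, 1], [0, 0, 0.035, 0, 1], [0, 0, 0.035, 0, 1], [0, 0, 0.035, 0, 1]]
  ]
}}

```text
clock: 4.98
tool_pos: [0.4498, -0.1834, 0.0769]
tcp_rot: [[0.662, 0.75, -0.006], [0.75, -0.662, 0.002], [-0.003, -0.006, -1.0]]
wrist_force: [-14.8, 2.7, 1.6]
width: 0.0107
gripper_force: 62.6
```

Call:
{"fn": "move_arm", "kwargs": {
  "steps": [
    [[-0.01, -0.01, 0, 0, 1], [-0.01, -0.01, 0, 0, 0.8], [-0.01, -0.01, 0, 0, 0.6], [-0.01, -0.01, 0, 0, 0.5], [-0.01, -0.01, 0, 0, 0.5], [-0.01, -0.01, 0, 0, 0.5], [-0.01, -0.01, 0, 0, 0.5], [-0.01, -0.01, 0, 0, 0.5]]
  ]
}}

```text
clock: 5.65
tool_pos: [0.45, -0.1846, 0.0774]
tcp_rot: [[0.662, 0.75, 0.0], [0.75, -0.662, -0.0], [0.0, 0.0, -1.0]]
wrist_force: [-0.1, 0.5, -0.5]
width: 0.0425
gripper_force: 0.0
```

Call:
{"fn": "move_arm", "kwargs": {
  "steps": [
    [[-0.01, 0, -0.1, 0, 0.5], [-0.01, 0, -0.25, 0, 0.5], [-0.01, 0, -0.4, 0, 0.5], [-0.01, 0, -0.55, 0, 0.5], [-0.01, 0, -0.65, 0, 0.5], [-0.01, 0, -0.7, 0, 0.5], [-0.01, 0, -0.7, 0, 0.5], [-0.01, 0, -0.7, 0, 0.5]]
  ]
}}

```text
clock: 6.32
tool_pos: [0.4483, -0.186, 0.2166]
tcp_rot: [[0.662, 0.749, -0.0], [0.749, -0.662, 0.0], [-0.0, -0.0, -1.0]]
wrist_force: [0.5, 0.3, -0.7]
width: 0.0425
gripper_force: 0.0
```

Run:
```python
from h import *
s=arm.sense();print(s["tool_pos"],s["wrist_force"],s["tcp_rot"])
a=arm.read_camera("wrist");b=arm.read_camera("top")
cv2.imwrite("pics/w2.png",a[:,:,::-1]);cv2.imwrite("pics/t2.png",b[:,:,::-1])
```

```text
[ 0.44828922 -0.18598711  0.2165932 ] [ 0.53351819  0.30584965 -0.72377592] [[ 6.62008673e-01  7.49496128e-01 -2.67459335e-04]
 [ 7.49496170e-01 -6.62008668e-01  1.17606346e-04]
 [-8.89148972e-05 -2.78316169e-04 -9.99999957e-01]]
```

View pics/w2.png

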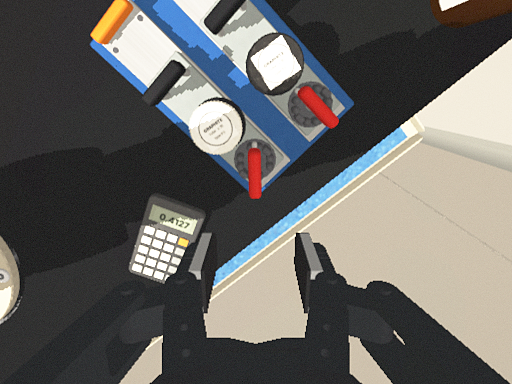

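Pin is parked (white handle now along the picture's vertical, about 45° off the black one). Bar shows at about (164,82); locating it.

Run:
```python
from h import *
np.set_printoptions(precision=4,suppress=True)
for uv in((164,82),(182,64),(146,100)):print(atz("wrist",uv,.088))
s=arm.sense();R=s["tcp_rot"]
for p in((.4428,-.0685,.073),):print(R.T@(np.array(p)-s["tool_pos"])/.2,s["joint_positions"])
```

```text
[ 0.4444 -0.0673  0.088 ]
[ 0.4667 -0.0676  0.088 ]
[ 0.4212 -0.0669  0.088 ]
[ 0.424  -0.4038  0.713 ] [ 33.8955   6.0726 -16.2501 100.5033   1.7427  73.8401 -24.2076]
```

Call:
{"fn": "move_arm", "kwargs": {
  "steps": [
    [[0.1, -0.1, 0, 0.15, 0.5], [0.2, -0.2, 0, 0.3, 0.5], [0.32, -0.3, 0.1, 0.45, 0.5], [0.42, -0.4, 0.2, 0.6, 0.5], [0.43, -0.4, 0.2, 0.75, 0.5], [0.43, -0.4, 0.2, 0.88, 0.5], [0.43, -0.4, 0.2, 0.98, 0.5], [0.43, -0.4, 0.2, 0.98, 0.5]]
  ]
}}

```text
clock: 7.08
tool_pos: [0.4444, -0.0682, 0.1756]
tcp_rot: [[0.997, 0.075, -0.003], [0.075, -0.997, 0.001], [-0.003, -0.001, -1.0]]
wrist_force: [0.0, -0.2, -0.1]
width: 0.0426
gripper_force: 0.0
```

Run:
```python
from h import *
np.set_printoptions(precision=4,suppress=True)
s=arm.sense();R=s["tcp_rot"];print(s["tool_pos"],s["joint_positions"],R[:,0])
print(R.T@(np.array((.4433,-.068,.073))-s["tool_pos"])/.2)
```

```text
[ 0.4444 -0.0682  0.1756] [ 24.9831   3.6841 -21.0169 108.3532   1.3839  68.3861 -82.2343] [ 0.9972  0.0745 -0.0029]
[-0.0041 -0.0008  0.5131]
```

Call:
{"fn": "move_arm", "kwargs": {
  "steps": [
    [[0, 0, 0.1, 0, 0.5], [0, 0, 0.22, 0, 0.5], [0, 0, 0.34, 0, 0.5], [0, 0, 0.44, 0, 0.5], [0, 0, 0.51, 0, 0.5], [0, 0, 0.51, 0, 0.5], [0, 0, 0.51, 0, 0.8], [0, 0, 0.51, 0, 1], [0, 0, 0.51, 0, 1], [0, 0, 0.51, 0, 1], [0, 0, 0.51, 0, 1], [0, 0, 0.51, 0, 1]]
  ],
  "force": 40
}}

```text
clock: 8.08
tool_pos: [0.4456, -0.0658, 0.0762]
tcp_rot: [[0.997, 0.08, 0.0], [0.08, -0.997, 0.003], [0.001, -0.003, -1.0]]
wrist_force: [-2.3, 10.3, 0.6]
width: 0.011
gripper_force: 41.7
```

Call:
{"fn": "move_arm", "kwargs": {
  "steps": [
    [[0, -0.03, 0, 0, 1], [0, -0.06, 0, 0, 1], [0, -0.1, 0, 0, 1], [0, -0.14, 0, 0, 1], [0, -0.18, 0, 0, 1], [0, -0.22, 0, 0, 1], [0, -0.25, 0, 0, 1], [0, -0.27, 0, 0, 1], [0, -0.285, 0, 0, 1], [0, -0.29, 0, 0, 1], [0, -0.29, 0, 0, 1]]
  ]
}}

```text
clock: 9.0
tool_pos: [0.4418, -0.0108, 0.0761]
tcp_rot: [[0.997, 0.078, 0.002], [0.078, -0.997, -0.001], [0.002, 0.001, -1.0]]
wrist_force: [0.1, -4.4, 6.3]
width: 0.0111
gripper_force: 42.3
```

Call:
{"fn": "move_arm", "kwargs": {
  "steps": [
    [[0, 0, 0, 0, 0.9], [0, 0, 0, 0, 0.7], [0, 0, 0, 0, 0.5], [0, 0, 0, 0, 0.5], [0, 0, 0, 0, 0.5], [0, 0, 0, 0, 0.5]]
  ]
}}

```text
clock: 9.5
tool_pos: [0.4407, -0.0103, 0.0751]
tcp_rot: [[0.997, 0.078, -0.0], [0.078, -0.997, 0.0], [-0.0, -0.0, -1.0]]
wrist_force: [-0.3, -0.1, -0.1]
width: 0.0427
gripper_force: 0.0
```

Call:
{"fn": "move_arm", "kwargs": {
  "steps": [
    [[0, 0, -0.1, 0, 0.5], [0, 0, -0.25, 0, 0.5], [0, 0, -0.4, 0, 0.5], [0, 0, -0.55, 0, 0.5], [0, 0, -0.65, 0, 0.5], [0, 0, -0.7, 0, 0.5], [0, 0, -0.7, 0, 0.5], [0, 0, -0.7, 0, 0.5]]
  ]
}}

```text
clock: 10.17
tool_pos: [0.4407, -0.0107, 0.2145]
tcp_rot: [[0.997, 0.078, -0.0], [0.078, -0.997, 0.0], [-0.0, -0.0, -1.0]]
wrist_force: [-0.6, -0.2, 0.3]
width: 0.043
gripper_force: 0.0
```

Run:
```python
from h import *
s=arm.sense();print(s["tool_pos"],s["wrist_force"])
a=arm.read_camera("wrist");b=arm.read_camera("side")
cv2.imwrite("pics/w3.png",a[:,:,::-1]);cv2.imwrite("pics/s3.png",cv2.resize(b[130:300,170:370,::-1],None,fx=3,fy=3))
```

```text
[ 0.44068667 -0.01073732  0.21454953] [-0.56296247 -0.19184477  0.25219377]
```

View pics/w3.png

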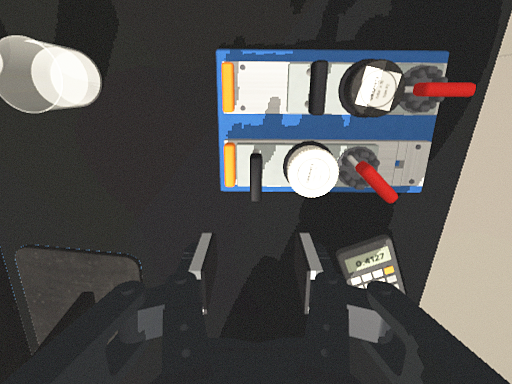

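View pics/s3.png

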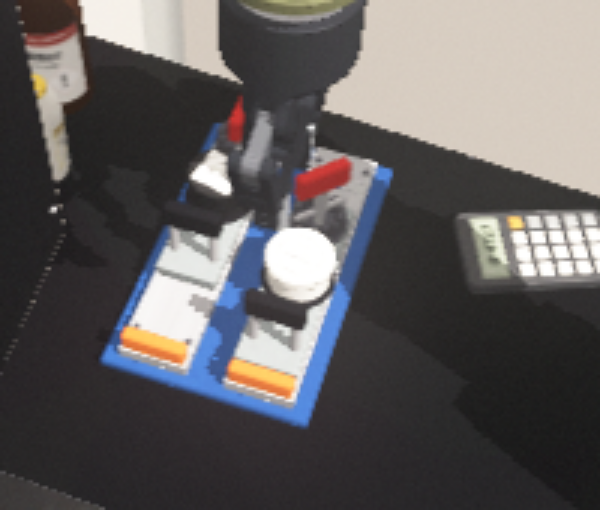

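The white slide is against its orange stop (plate edge at column 237 in the wrist view), and its pin is still raised and turned (handle at (375,180)). The black slide hasn't moved, and the gripper is clear of everything.

```bash
python3 -c "
from bench import arm
print(arm.close_job())"
```

```text
the job is handed in; nothing more can be done
None
```

I parked the white-pot slide's pin in its rest notch, moved the slide about 55 mm home to its orange stop and left the black-pot slide alone; the job is handed in at about 10 s of robot time, but no verdict came back.

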